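# Mount the dish camera and take the picture

### The arm

A 6-joint arm with a two-finger parallel gripper is mounted at the origin on a cart in front of the work surface, level with it; the furniture and walls round the work are solid. World frame = base frame: x ahead of the robot, y to its left, z up, the work surface at z = 0. Lengths are in m, angles in degrees, forces in N, time in s.
With the tool pointing down it reaches from about 0.4 to 0.825 m from the base axis. Payload 7 kg.
Tool frame: the origin (TCP) lies midway between the tips of the shut fingers; the grasp point (between the pads) lies 19 mm behind it; z points along the fingers, y is the direction in which the jaws open and shut (so a half turn about z gives the same grasp; the last joint's range is limited). The gripper opens to 88 mm and grips with 3 to 60 N. Pads are 19 mm wide; open, the fingers measure 130 mm over their backs; the gripper's body (78 mm by 193 mm) begins 47 mm behind the grasp point.
Start: joints at [91.851, 20.546, 0.682, 0, -70.136, -16.507], TCP at [0.171, 0.653, 0.227] pointing down, gripper open.
Joint ranges: [-176.03, 176.03], [-82.01, 121.73], [-58.28, 71.71], [-173.87, 95.51], [-174.79, -0.11], [-173.66, 173.66]. Speed limits (degrees/s): [136.94, 136.94, 172.46, 180, 180, 180].

### API

Orientations are given as [roll, pitch, yaw] about the fixed x, y, z axes, in that order (R = Rz(yaw) Ry(pitch) Rx(roll)).
In Python, from plant import get_state, capture, close_job gives the robot as it stands.
- The arm moves only by the tool apply_moves, never from a script. Its argument "commands" is a list of rows, each an object with "grip": the opening, from 0 (shut) to 1 (fully open); "dp": the shift along the tool's x, y, z in mm, a list of three; "yaw": the turn about the tool's z in rad. A call has 1 to 12 rows; each row is the pose to reach, as a shift and turn from the pose commanded when the call began, along the tool's axes at that moment; what a row does not reach only later rows make up. A row lasts 1/8 s, in which the tool goes at most 62.5 mm and 10.7 degrees, less where a joint would pass 70% of its speed; a pose out of reach is approached as far as the arm can. A call with a gripper value outside its range is refused whole. The fingers move at their own pace and stop on an object; "newtons" is the grip in N (left out, the last holds). Time passes only in rows, so rows that repeat a pose let the fingers close. It gives the time, the measured TCP pose, the force and the opening at its end, in the units of the state.
- get_state(): the state, without advancing time (a new reading comes with each control period).
- capture(name): name is "side" or "top" or "wrist"; returns a dict with "color" (420x560x3 uint8, red, green, blue), "camera_matrix" (3x3 intrinsics, pixels), "xyz" and "rotation" of the camera in the world; the wrist camera has in their place "T_tool_cam" (4x4, takes a point from camera to tool coordinates, whose origin is the TCP and whose axes are the flange's). Camera axes: x right, y up, looking along -z (the intrinsics and any distortion apply to the point x, -y, -z); pixel columns grow to the right and rows downward; lengths in m; the calibration is good to about 2 mm. A picture is of the moment at which its call begins: read the wrist's pose just before it. There is no depth.
- close_job(): hands the job in, once; it reports no verdict.
The state is a dict: "time_s": time; "joints": joint angles; "qd": joint speeds; "joint_torque": joint torques, N m; "tcp_pos": TCP position; "eef_rot": TCP orientation; "contact_force": force on the tool from outside, world axes, zero at the start; "moment": the same for the moment, N m; "gripper_width": finger opening in m.
Only numpy, scipy, OpenCV 4.12 (cv2) and the standard library are available. Lean on these libraries where they do the work, as an engineer would, in place of code of your own. Each camera call takes 0.05 s, during which the arm holds its last target.

### The job

Draw the dish camera out of its roofed bay by its rear handle, set it down on the open table clear of the bay and let go; then take it again by its body and settle its three ball feet home in the cone, groove and flat seats of the mount, lens towards the plate, and let go. Then press its shutter button down to the halfway stop, pause there for a good second to focus, press it fully down to shoot, and let it come up. Keep the camera upright and leave the other things where they are.

Things in the scene. Friction and masses are not known exactly. Their poses are not given: they have to be found in the camera images.
- dish_camera: Black box camera, 0.52 kg, on three ball feet; slides on the table. Origin at the bottom of the balls, mid-body; x along the lens, y left, z up. Body 100 (x) x 46 (y) mm, centred, z = 22 to 66 mm: for mounting, take it across the flat sides y = +-23, about 48 mm up. Base plate 120 x 70 mm at z = 16 to 22. Lens ends at x = 70, rear loop handle at x = -100. Shutter button on top at x = 8, y = 0
- camera_handle (a point): middle of the rear loop handle, at (-80, 0, 48) mm in the camera's frame and with its axes: two level bars 12 mm thick (in y) at z = 37 and 59 mm, joined by an upright bar at x = -94 mm. Pinch it across y from above. The mount's shade board leaves no room to hold it there while mounting
- shutter_top (a point): centre of the top of the round steel shutter button, 25 mm across, 82 mm above the camera's origin when up; press straight down. First stage 6 mm at 1 to 3.4 N, then a firm halfway stop that gives way only above 10 N; second stage 6 mm more at 10 to 13.6 N, then a hard stop. It springs back. The mounted camera does not tip under it
- shutter_half (a joint): first stage of the shutter button, m: 0 up, 0.006 at the halfway stop (and beyond)
- shutter_full (a joint): second stage of the shutter button, m: 0 until pressed beyond the halfway stop, 0.006 fully down
- camera_bay: fixed steel bay without floor, mouth at -x of its frame, roughly facing the robot. Origin at table level; x = -46 to +86 mm, 96 mm wide inside, 104 outside (3 mm high flanges 130), roof from z = 97 to 106 mm. The camera stands in it on the table, lens inwards, at about the bay's origin and yaw, handle outside; draw it out along -x of the bay by about 130 mm
- camera_mount: fixed dark plate 205 x 100 x 8 mm (x = -128 to +77 in its frame) with three aluminium seats and, at x = -118 mm, an upright shade board 90 mm wide, 112 mm high. Origin at table level; a camera that is home has the mount's yaw, its origin 13.9 mm straight above the mount's. The seats' funnels end 24 mm above the table and draw in a ball up to about 5 mm off
- foot_cone (a point): centre of the camera's 16 mm steel ball foot that belongs in the cone seat; at (-45, 0, 8) mm in the camera's frame
- foot_groove (a point): centre of the camera's 16 mm steel ball foot that belongs in the groove seat; at (35, 26, 8) mm in the camera's frame
- foot_flat (a point): centre of the camera's 16 mm steel ball foot that belongs in the flat seat; at (35, -26, 8) mm in the camera's frame
- seat_cone (a point): where that ball's centre lies when home in the cone (eight-sided funnel) seat; at (-45, 0, 21.9) mm in the mount's frame
- seat_groove (a point): where that ball's centre lies when home in the V groove seat; at (35, 26, 21.9) mm in the mount's frame
- seat_flat (a point): where that ball's centre lies when home in the flat (round pad) seat; at (35, -26, 21.9) mm in the mount's frame
- dish_plate: white plate, 155 mm across, 17 mm high, in front of the lens side of the mount; leave alone. Origin under its centre
- dip_cup: bystander: grey-white 65 mm cup of pale dip, 37 mm high. Origin under its centre
- sauce_cup: bystander: white 65 mm cup of red sauce, 37 mm high, behind the others. Origin under its centre

How it is judged (in metres and radians):
On the way, in this order (a step that is already met when the one before it is completed fails the run):
1. the camera stands upright on the table, out of the bay (at least 80 mm from its home there and from the mount), let go (horizontal distance between dish_camera and camera_bay above 0.08 m and horizontal distance between dish_camera and camera_mount above 0.08 m and height (world z) of dish_camera below 0.006 m and angle between dish_camera's own z axis and vertical below 0.05 rad and contact force between the fingers and dish_camera below 0.2 N and linear speed of dish_camera below 0.02 m/s), for 0.2 s.
2. all three ball feet are home in their seats and the camera is let go (distance between foot_cone and seat_cone below 0.004 m and distance between foot_groove and seat_groove below 0.004 m and distance between foot_flat and seat_flat below 0.004 m and contact force between the fingers and dish_camera below 0.2 N and linear speed of dish_camera below 0.02 m/s), for 0.2 s.
3. with the camera seated, the shutter button is held at its halfway stop for 0.8 s (distance between foot_cone and seat_cone below 0.004 m and distance between foot_groove and seat_groove below 0.004 m and distance between foot_flat and seat_flat below 0.004 m and value of joint shutter_half above 0.0045 m and value of joint shutter_full below 0.002 m), for 0.8 s.
4. the shutter button is pressed fully down (distance between foot_cone and seat_cone below 0.004 m and distance between foot_groove and seat_groove below 0.004 m and distance between foot_flat and seat_flat below 0.004 m and value of joint shutter_half above 0.0045 m and value of joint shutter_full above 0.005 m), for 0.05 s.
At the end, for the whole second after the job is handed in: The camera stands at rest in the mount, each ball foot within 4 mm of its home in its own seat, and the shutter button is up again (both stages within 1.5 mm) (distance between foot_cone and seat_cone below 0.004 m and distance between foot_groove and seat_groove below 0.004 m and distance between foot_flat and seat_flat below 0.004 m and linear speed of dish_camera below 0.02 m/s and value of joint each of shutter_half, shutter_full below 0.0015 m); the robot touches nothing.
It fails at once if the camera is tipped over (more than 0.6 rad) (angle between dish_camera's own z axis and vertical above 0.6 rad).
It fails at once if the plate, or one of the two cups is moved more than 30 mm (distance of any of dish_plate, dip_cup, sauce_cup from where it was at the start of the episode above 0.03 m).
It also fails if it takes over 72 s, if anything falls off the work surface, if the arm or the gripper's body presses on something with over 40 N, if the wrist force passes 120 N, or if a joint passes its speed limit or range.

## Working session

There is one attempt and no reset: what is moved stays moved. The work goes in short steps, Python scripts to look and compute and a tool call to move; the robot and the scene stay as the last step left them, time stands still between calls to the robot, and variables do not carry over. Pictures are saved under pics/ and viewed, and the job is handed in when it is done.

Besides the shell and the picture viewer there is one more tool, called after "Request:" by a JSON object that holds its "name" and its "arguments". apply_moves: Moves the arm, as the interface text tells. Its arguments: {"type":"object","properties":{"commands":{"type":"array","items":{"type":"object","properties":{"grip":{"type":"number"},"dp":{"type":"array","items":{"type":"number"}},"yaw":{"type":"number"}}}},"newtons":{"type":"number"}},"required":["commands"]}

```bash
ls; mkdir -p pics; cat > h.py <<'E'
import numpy as np, cv2
from plant import get_state, capture, close_job
from scipy.spatial.transform import Rotation as R
def save(c,n): cv2.imwrite('pics/'+n,c['color'][:,:,::-1])
E
python3 - <<'E'
from h import *
s=get_state(); print(s)
for n in ['side','top','wrist']:
    c=capture(n); save(c,n+'0.png'); np.save('pics/'+n+'0.npy',c,allow_pickle=True)
    print({k:(v if k!='color' else v.shape) for k,v in c.items()})
E
```

```text
pics
{'time_s': 0.0, 'joints': array([ 9.18505502e+01,  2.05914099e+01,  6.35238379e-01, -2.16552824e-02,
       -7.01336360e+01, -1.65079247e+01]), 'qd': array([ 0.12428082, -0.09318687, -0.05806736, -0.02836525,  0.01036167,
        0.05912217]), 'joint_torque': array([-7.98453984e-04, -5.82710838e+01,  2.93055135e+01,  6.99728161e+00,
        6.98360396e-03, -1.62211750e-04]), 'tcp_pos': array([0.1706811 , 0.65258096, 0.22562925]), 'eef_rot': array([ 1.79908109e+02, -6.00305347e-03, -1.46647447e+01]), 'contact_force': array([-0.30139234, -0.24464315, -0.7501604 ]), 'moment': array([-0.03692163,  0.04382202, -0.03616614]), 'gripper_width': 0.08765588205562988}
{'color': (420, 560, 3), 'camera_matrix': array([[519.76167406,   0.        , 277.1516068 ],
       [  0.        , 519.76167406, 219.59613746],
       [  0.        ,   0.        ,   1.        ]]), 'xyz': array([ 0.05596169, -1.01219108,  0.70235453]), 'rotation': array([ 59.24501833,   1.24803216, -34.20045718])}
{'color': (420, 560, 3), 'camera_matrix': array([[428.3824159 ,   0.        , 279.498899  ],
       [  0.        , 428.3824159 , 211.51519519],
       [  0.        ,   0.        ,   1.        ]]), 'xyz': array([ 0.39417152, -0.15243442,  1.20030731]), 'rotation': array([ 10.70054404,  -0.59221152, -91.52812873])}
{'color': (420, 560, 3), 'camera_matrix': array([[376.43919722,   0.        , 281.52723415],
       [  0.        , 376.43919722, 207.44619823],
       [  0.        ,   0.        ,   1.        ]]), 'T_tool_cam': array([[-1.04723126e-03,  9.65077345e-01,  2.61963015e-01,
         6.99402289e-02],
       [ 9.99999443e-01,  9.76314610e-04,  4.00864075e-04,
         4.65776838e-04],
       [ 1.31106519e-04,  2.61963289e-01, -9.65077830e-01,
        -1.57790506e-01],
       [ 0.00000000e+00,  0.00000000e+00,  0.00000000e+00,
         1.00000000e+00]])}
```

View pics/side0.png

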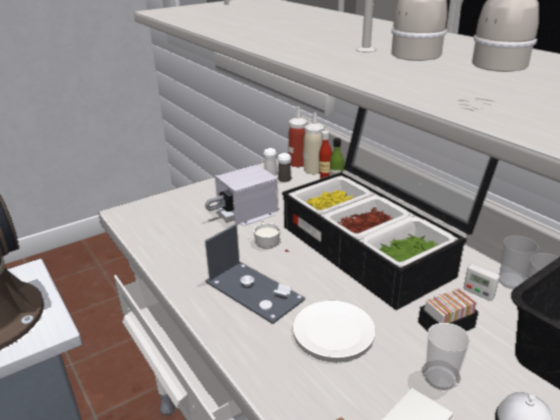

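View pics/top0.png

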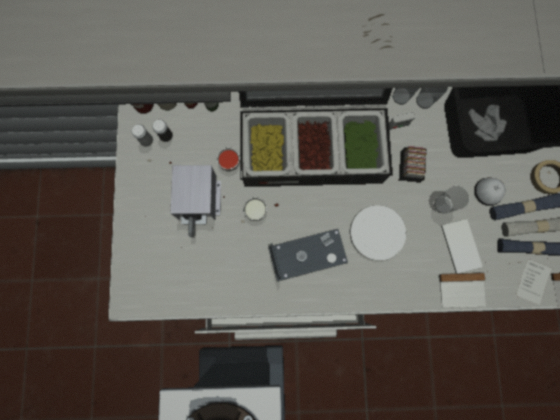

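View pics/wrist0.png

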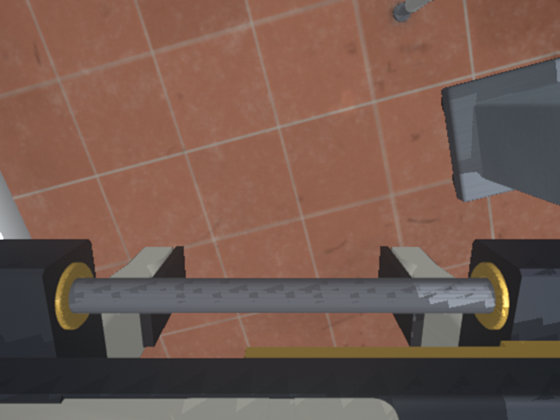

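```bash
cat >> h.py <<'E'
def pose(c,s=None):
    if 'T_tool_cam' in c:
        T=np.eye(4); T[:3,:3]=R.from_euler('xyz',s['eef_rot'],degrees=True).as_matrix(); T[:3,3]=s['tcp_pos']
        T=T@c['T_tool_cam']; return T[:3,:3],T[:3,3]
    return R.from_euler('xyz',c['rotation'],degrees=True).as_matrix(),np.array(c['xyz'])
def proj(c,P,s=None):
    r,t=pose(c,s); q=(np.atleast_2d(P)-t)@r; K=c['camera_matrix']
    return np.c_[K[0,2]+K[0,0]*q[:,0]/-q[:,2], K[1,2]-K[1,1]*q[:,1]/-q[:,2]]
def ray(c,uv,z,s=None):
    r,t=pose(c,s); K=c['camera_matrix']; uv=np.atleast_2d(uv).astype(float)
    d=np.c_[(uv[:,0]-K[0,2])/K[0,0],-(uv[:,1]-K[1,2])/K[1,1],-np.ones(len(uv))]@r.T
    return t+d*((z-t[2])/d[:,2])[:,None]
def crop(c,x0,y0,w,h,k,n,gam=1.0):
    im=c['color'][y0:y0+h,x0:x0+w,::-1]; im=(255*(im/255.)**gam).astype(np.uint8)
    cv2.imwrite('pics/'+n,cv2.resize(im,None,fx=k,fy=k,interpolation=cv2.INTER_CUBIC))
def load(n): return np.load('pics/'+n+'.npy',allow_pickle=True).item()
E
python3 - <<'E'
from h import *
c=load('top0')
crop(c,150,140,110,110,7,'t_bay.png',.6)
crop(c,255,215,110,75,7,'t_mnt.png',.6)
c=load('side0')
crop(c,190,150,100,80,7,'s_bay.png',.7)
crop(c,195,215,120,110,6,'s_mnt.png',.7)
E
```

```text
(no output)
```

View pics/t_bay.png

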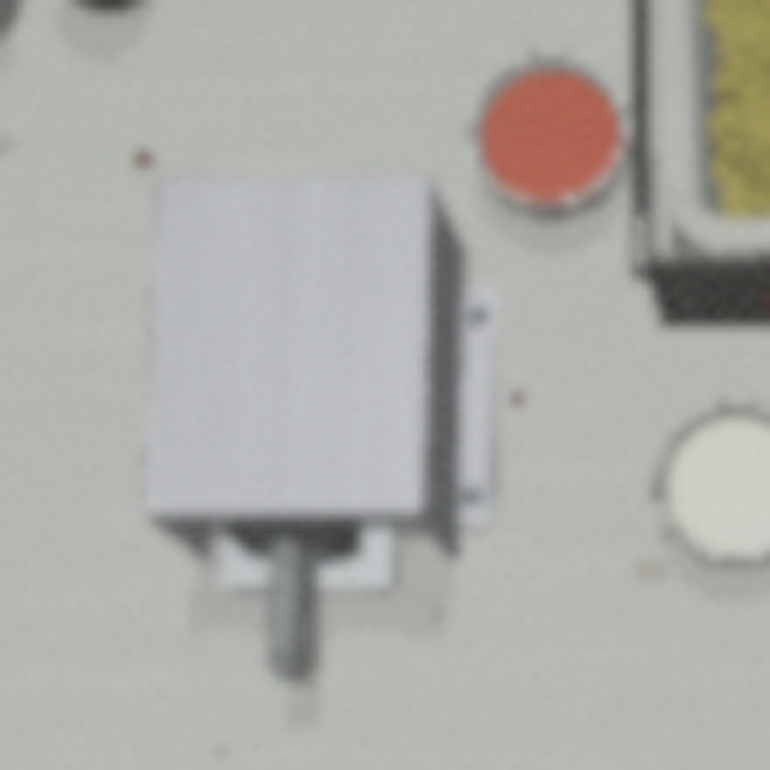

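View pics/t_mnt.png

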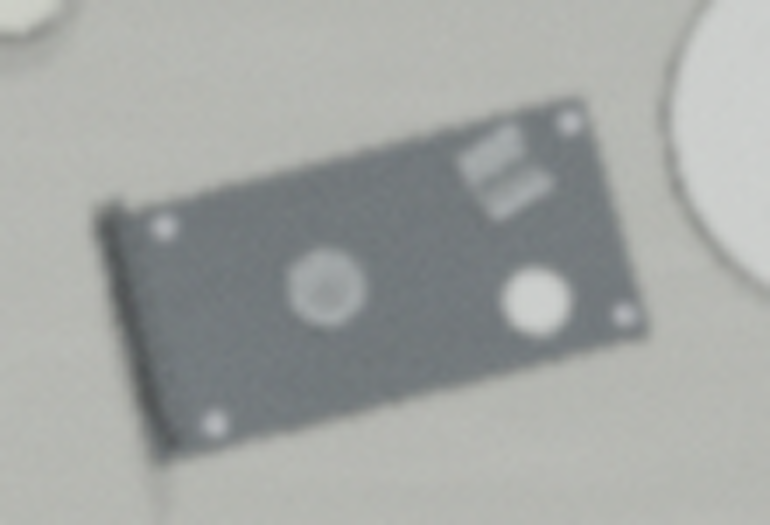

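View pics/s_bay.png

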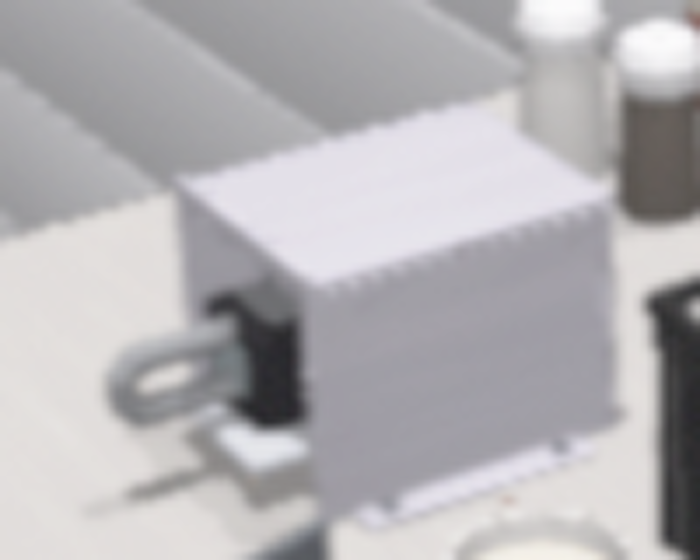

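View pics/s_mnt.png

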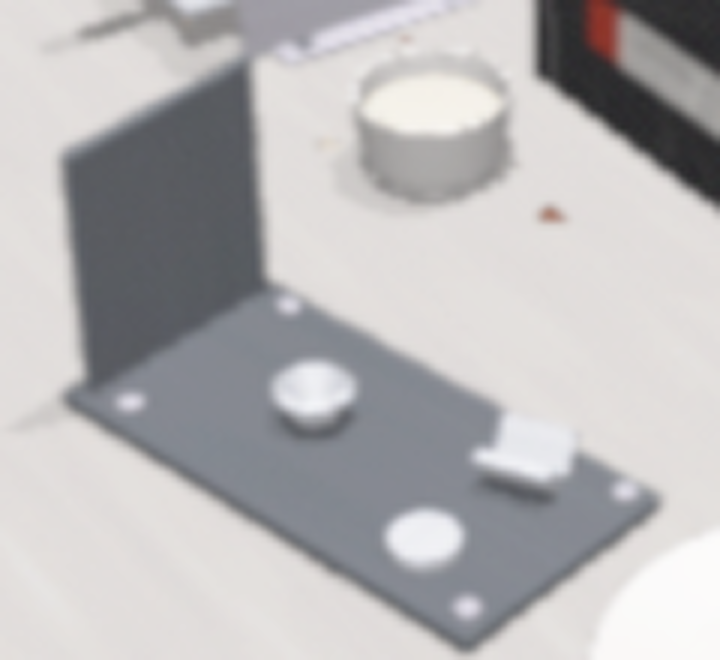

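```bash
python3 - <<'E'
from h import *
c=load('top0'); s=load('side0')
f=lambda u,o,k:(np.array(u,float)+.5)/k-.5+np.array(o)
np.set_printoptions(precision=4,suppress=True)
def rigid(M,W):
    M=np.array(M,float);W=np.array(W)[:,:2];m=M.mean(0);w=W.mean(0);a=M-m;b=W-w
    th=np.arctan2((a[:,0]*b[:,1]-a[:,1]*b[:,0]).sum(),(a*b).sum())
    Rr=np.array([[np.cos(th),-np.sin(th)],[np.sin(th),np.cos(th)]]); t=w-Rr@m
    return np.degrees(th),t,np.abs(M@Rr.T+t-W)*1000
# bay
M=[[.086,.052],[.086,-.052],[-.046,-.052],[-.046,.052]]
W=ray(c,f([(158,180),(432,183),(424,514),(145,512)],(150,140),7),.106)
print('bay top',rigid(M,W))
W=ray(s,f([(485,108),(612,192),(312,285),(178,182)],(190,150),7),.106)
print('bay side',rigid(M,W))
# mount plate corners
W=ray(c,f([(582,95),(650,337),(158,462)],(255,215),7),.008)
print('mount top',rigid([[.077,.05],[.077,-.05],[-.128,-.05]],W))
W=ray(s,f([(660,500),(466,650),(66,397)],(195,215),6),.008)
print('mount side',rigid([[.077,.05],[.077,-.05],[-.128,-.05]],W))
a=ray(c,f([(327,288)],(255,215),7),.024);b=ray(c,f([(536,301)],(255,215),7),.0139)
print('seats top',rigid([[-.045,0],[.035,-.026]],np.r_[a,b]))
a=ray(s,f([(314,385)],(195,215),6),.024);b=ray(s,f([(425,537)],(195,215),6),.0139)
print('seats side',rigid([[-.045,0],[.035,-.026]],np.r_[a,b]))
print('handle end',ray(c,f([(293,680),(287,560)],(150,140),7),.065))
print('base plate rear', ray(c,f([(218,588),(392,590)],(150,140),7),.022))
for n,p in [('sauce',(550,132)),('dip',(738,487))]: print(n,ray(c,f([p],(150,140),7),.037))
E
```

```text
bay top (np.float64(-1.416340406306063), array([0.6465, 0.0615]), array([[1.6986, 0.1328],
       [2.7423, 0.6918],
       [1.8529, 0.0257],
       [2.5881, 0.8503]]))
bay side (np.float64(-2.573036733069407), array([0.6473, 0.0541]), array([[3.2973, 7.3016],
       [0.639 , 5.4528],
       [3.5177, 1.392 ],
       [0.4186, 0.4568]]))
mount top (np.float64(-77.18703444313324), array([ 0.5021, -0.2705]), array([[0.5754, 1.0806],
       [0.5581, 1.305 ],
       [1.1335, 2.3856]]))
mount side (np.float64(-77.09956989781521), array([ 0.5014, -0.2739]), array([[0.9166, 1.9426],
       [0.5827, 0.019 ],
       [1.4993, 1.9616]]))
seats top (np.float64(-76.4176429197718), array([ 0.5019, -0.2703]), array([[0.0313, 0.4046],
       [0.0313, 0.4046]]))
seats side (np.float64(-76.8427745848825), array([ 0.5029, -0.2712]), array([[0.0358, 0.4225],
       [0.0358, 0.4225]]))
handle end [[0.5459 0.0663 0.065 ]
 [0.5922 0.0691 0.065 ]]
base plate rear [[0.5891 0.1047 0.022 ]
 [0.5866 0.0358 0.022 ]]
sauce [[ 0.7698 -0.0293  0.037 ]]
dip [[ 0.622  -0.1028  0.037 ]]
```

Request:
{"name": "apply_moves", "arguments": {"commands": [{"grip": 1,"dp": [516,473,-30],"yaw": -0.23},{"grip": 1,"dp": [516,473,-30],"yaw": -0.23},{"grip": 1,"dp": [516,473,-30],"yaw": -0.23},{"grip": 1,"dp": [516,473,-30],"yaw": -0.23},{"grip": 1,"dp": [516,473,-30],"yaw": -0.23},{"grip": 1,"dp": [516,473,-30],"yaw": -0.23},{"grip": 1,"dp": [516,473,-30],"yaw": -0.23},{"grip": 1,"dp": [516,473,-30],"yaw": -0.23},{"grip": 1,"dp": [516,473,-30],"yaw": -0.23},{"grip": 1,"dp": [516,473,-30],"yaw": -0.23},{"grip": 1,"dp": [516,473,-30],"yaw": -0.23},{"grip": 1,"dp": [516,473,-30],"yaw": -0.23}]}}

```text
time_s: 1.65
tcp_pos: [0.5514, 0.0618, 0.2561]
eef_rot: [180.0, 0.0, -1.7]
contact_force: [0.4, -0.7, -0.3]
gripper_width: 0.0875
```

```bash
python3 - <<'E'
from h import *
s=get_state(); c=capture('wrist'); save(c,'w1.png'); c['s']=s; np.save('pics/w1.npy',c,allow_pickle=True); print(s['tcp_pos'],s['eef_rot'])
E
```

```text
[0.5513975  0.06176651 0.25607398] [ 1.79961963e+02  4.61093979e-02 -1.70512010e+00]
```

View pics/w1.png

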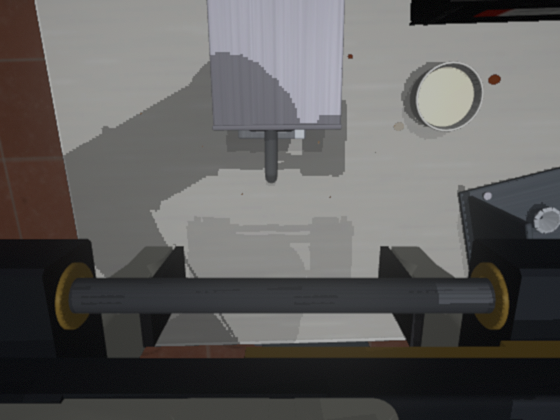

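```bash
python3 - <<'E'
from h import *
c=load('w1'); s=c['s']
np.set_printoptions(precision=4,suppress=True)
crop(c,190,90,180,110,4,'w1c.png',.6)
print('roof front',ray(c,[(212,126),(341,126),(208,0),(344,0)],.106,s))
print('handle', ray(c,[(271,183),(271,150),(271,132)],.06,s))
print('edge L bay', ray(c,[(208,0),(212,126)],.106,s))
E
```

```text
roof front [[0.6068 0.1154 0.106 ]
 [0.6036 0.0122 0.106 ]
 [0.6976 0.1111 0.106 ]
 [0.6945 0.011  0.106 ]]
handle [[0.5496 0.0716 0.06  ]
 [0.581  0.0704 0.06  ]
 [0.5975 0.0697 0.06  ]]
edge L bay [[0.6976 0.1111 0.106 ]
 [0.6068 0.1154 0.106 ]]
```

View pics/w1c.png

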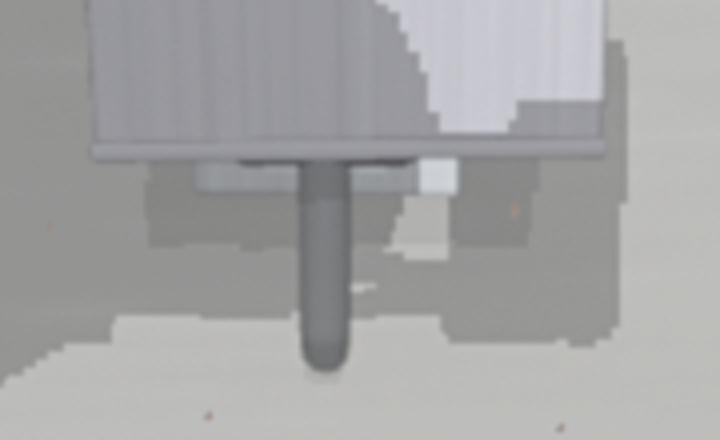

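Request:
{"name": "apply_moves", "arguments": {"commands": [{"grip": 1,"dp": [9.3,-9.5,60]},{"grip": 1,"dp": [9.3,-9.5,120]},{"grip": 1,"dp": [9.3,-9.5,170]},{"grip": 1,"dp": [9.3,-9.5,205]},{"grip": 1,"dp": [9.3,-9.5,220]},{"grip": 1,"dp": [9.3,-9.5,220]},{"grip": 1,"dp": [9.3,-9.5,220]}], "newtons": 20}}

```text
$.commands[0]: bad value
```

```bash
python3 - <<'E'
from h import *
s=get_state(); c=capture('side'); save(c,'s2.png'); crop(c,180,130,130,100,6,'s2c.png',.7)
E
```

```text
(no output)
```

View pics/s2c.png

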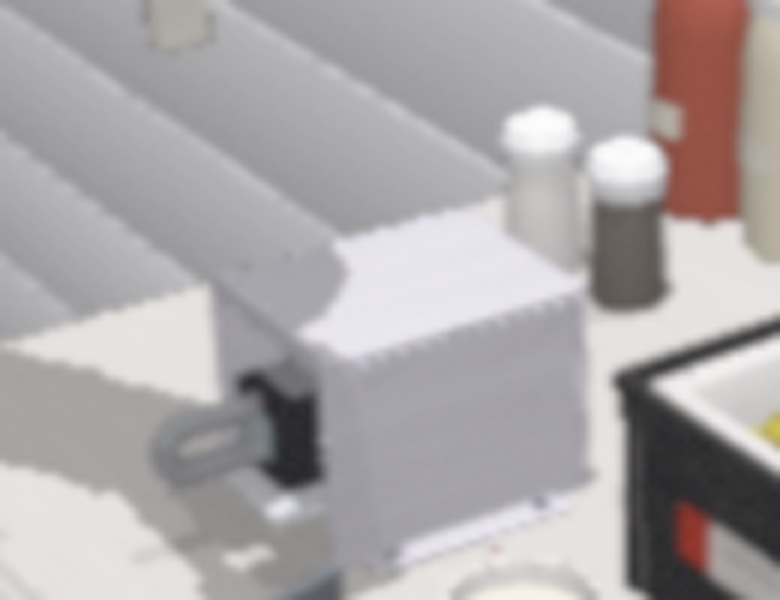

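The move was refused because the rows had no yaw value; the side picture still shows the handle (about 210,440) free in front of the bay. I'll repeat the move with yaw.

Request:
{"name": "apply_moves", "arguments": {"commands": [{"grip": 1,"dp": [9,-9,60],"yaw": 0},{"grip": 1,"dp": [9,-9,120],"yaw": 0},{"grip": 1,"dp": [9,-9,170],"yaw": 0},{"grip": 1,"dp": [9,-9,205],"yaw": 0},{"grip": 1,"dp": [9,-9,220],"yaw": 0},{"grip": 1,"dp": [9,-9,220],"yaw": 0},{"grip": 1,"dp": [9,-9,220],"yaw": 0}], "newtons": 20}}

```text
time_s: 2.62
tcp_pos: [0.5606, 0.0744, 0.0381]
eef_rot: [-179.9, -0.1, -1.4]
contact_force: [-0.4, 1.1, 0.7]
gripper_width: 0.0878
```

```bash
python3 - <<'E'
from h import *
s=get_state(); c=capture('side'); crop(c,180,130,130,100,6,'s3c.png',.7)
c=capture('wrist'); save(c,'w3.png')
E
```

```text
(no output)
```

View pics/s3c.png

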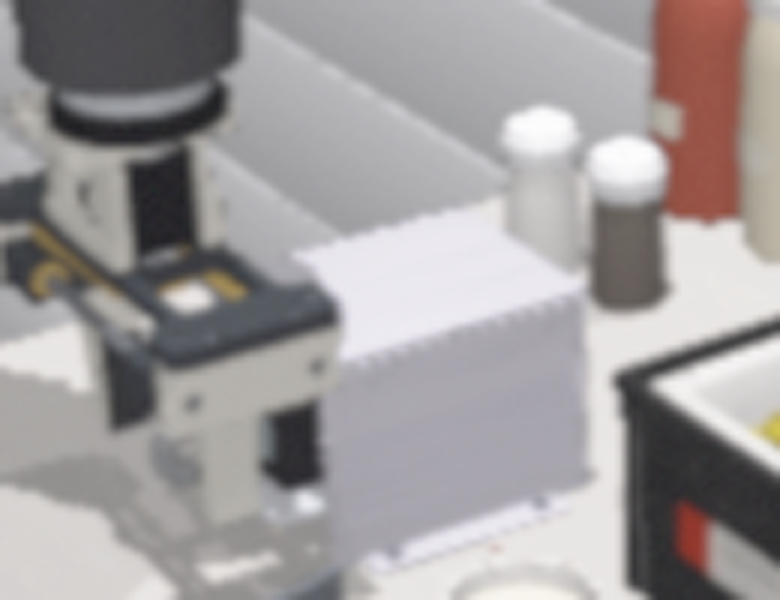

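View pics/w3.png

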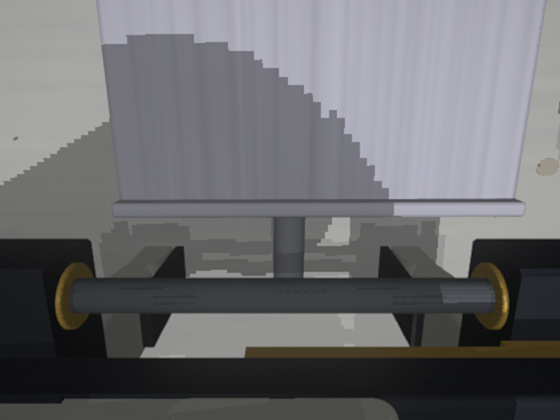

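Request:
{"name": "apply_moves", "arguments": {"commands": [{"grip": 0.6,"dp": [0,2,0],"yaw": 0},{"grip": 0,"dp": [0,2,0],"yaw": 0},{"grip": 0,"dp": [0,2,0],"yaw": 0},{"grip": 0,"dp": [0,2,0],"yaw": 0},{"grip": 0,"dp": [0,2,0],"yaw": 0},{"grip": 0,"dp": [0,2,0],"yaw": 0},{"grip": 0,"dp": [0,2,0],"yaw": 0}], "newtons": 20}}

```text
time_s: 3.6
tcp_pos: [0.5595, 0.0716, 0.0365]
eef_rot: [180.0, 0.0, -1.5]
contact_force: [0.1, -0.8, 0.0]
gripper_width: 0.0233
```

Request:
{"name": "apply_moves", "arguments": {"commands": [{"grip": 0,"dp": [0,0,0],"yaw": 0},{"grip": 0,"dp": [0,0,0],"yaw": 0},{"grip": 0,"dp": [0,0,0],"yaw": 0},{"grip": 0,"dp": [0,0,0],"yaw": 0},{"grip": 0,"dp": [-10,0,0],"yaw": 0},{"grip": 0,"dp": [-25,0,0],"yaw": 0}], "newtons": 20}}

```text
time_s: 4.35
tcp_pos: [0.5343, 0.0725, 0.0365]
eef_rot: [-180.0, -0.0, -1.5]
contact_force: [1.8, 0.9, -0.8]
gripper_width: 0.0118
```

Request:
{"name": "apply_moves", "arguments": {"commands": [{"grip": 0,"dp": [-18,0,0],"yaw": 0},{"grip": 0,"dp": [-36,0,0],"yaw": 0},{"grip": 0,"dp": [-54,0,0],"yaw": 0},{"grip": 0,"dp": [-72,0,0],"yaw": 0},{"grip": 0,"dp": [-90,0,0],"yaw": 0},{"grip": 0,"dp": [-102,0,0],"yaw": 0},{"grip": 0,"dp": [-106,0,0],"yaw": 0},{"grip": 0,"dp": [-106,0,0],"yaw": 0},{"grip": 0,"dp": [-106,0,0],"yaw": 0}]}}

```text
time_s: 5.48
tcp_pos: [0.4277, 0.0745, 0.0363]
eef_rot: [179.9, 0.1, -1.5]
contact_force: [-5.2, 1.0, 4.3]
gripper_width: 0.0116
```

```bash
python3 - <<'E'
from h import *
s=get_state(); c=capture('side'); crop(c,160,130,150,110,5,'s4c.png',.7)
E
```

```text
(no output)
```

View pics/s4c.png

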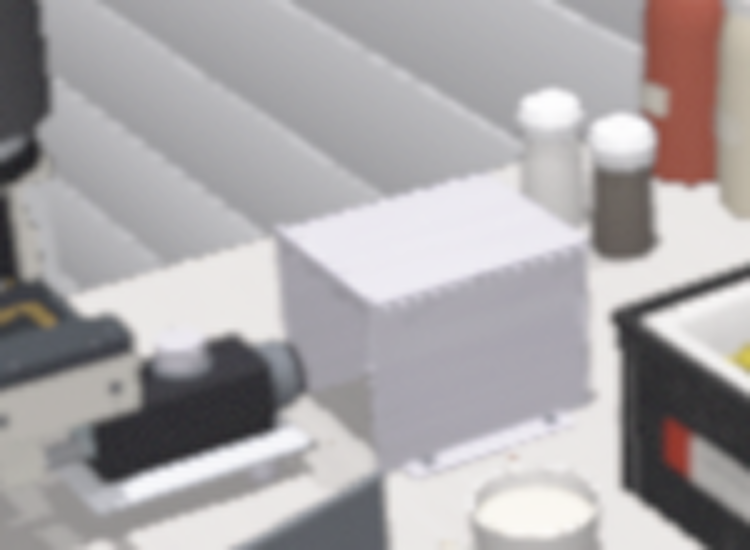

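Request:
{"name": "apply_moves", "arguments": {"commands": [{"grip": 0.5,"dp": [0,0,0],"yaw": 0},{"grip": 0.5,"dp": [0,0,0],"yaw": 0},{"grip": 0.5,"dp": [0,0,0],"yaw": 0},{"grip": 0.5,"dp": [0,0,0],"yaw": 0},{"grip": 1,"dp": [0,0,0],"yaw": 0},{"grip": 1,"dp": [0,0,-50],"yaw": 0},{"grip": 1,"dp": [20,0,-110],"yaw": 0},{"grip": 1,"dp": [55,0,-160],"yaw": 0},{"grip": 1,"dp": [55,0,-200],"yaw": 0},{"grip": 1,"dp": [55,0,-200],"yaw": 0},{"grip": 1,"dp": [55,0,-200],"yaw": 0}]}}

```text
time_s: 6.9
tcp_pos: [0.4829, 0.0734, 0.2359]
eef_rot: [-180.0, 0.0, -1.5]
contact_force: [-0.5, -0.8, -0.2]
gripper_width: 0.0874
```

```bash
python3 - <<'E'
from h import *
s=get_state(); c=capture('wrist'); save(c,'w5.png'); c['s']=s; np.save('pics/w5.npy',c,allow_pickle=True); print(s['tcp_pos'],s['eef_rot'])
E
```

```text
[0.48293128 0.07344934 0.23593883] [-1.79993808e+02  4.39884046e-02 -1.49151991e+00]
```

View pics/w5.png

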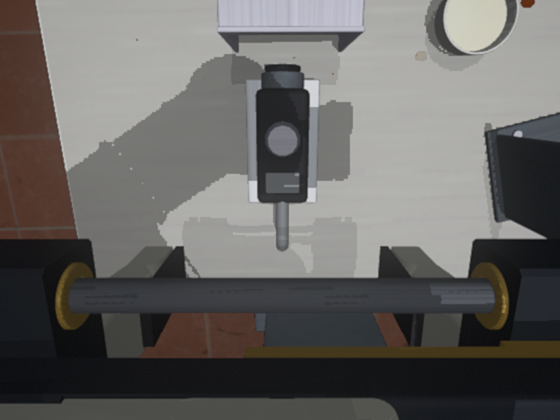

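```bash
python3 - <<'E'
from h import *
c=load('w5'); crop(c,235,55,100,200,3,'w5c.png',.6)
im=c['color']; hsv=cv2.cvtColor(im,cv2.COLOR_RGB2HSV)
m=((hsv[:,:,2]<45)).astype(np.uint8); m[:60]=0;m[210:]=0;m[:,:240]=0;m[:,330:]=0
n,l,st,ce=cv2.connectedComponentsWithStats(m); 
for i in range(1,n):
    if st[i,4]>50: print(st[i],ce[i])
print(im[120,245:325].mean(1).astype(int)); print(im[75:215,262].mean(1).astype(int))
E
```

```text
[266  65  34   7 170] [281.93529412  67.58823529]
[ 257   88   52  102 2614] [278.6365723  127.47589901]
[110 101 119 136 139 143 146 145 143 147 137  75  31  33  37  36  37  37
  38  37  38  37  37  37  36  37  37  36  36  36  36  35  35  36  35  35
  39  45  41  36  35  37  37  37  37  37  35  37  38  37  38  38  39  40
  44  41  41  41  41  41  40  38  33  56 111 141 145 142 144 143 144 144
 128 110 113 116 117 116 116 116]
[ 46  46  46  46  46  50  48  49  48  47  47  48  50  43  33  31  34  36
  37  36  36  37  37  36  36  36  37  36  37  37  38  36  37  37  36  36
  36  36  37  37  37  37  37  37  36  37  37  37  36  39  38  37  39  38
  37  38  37  38  38  39  39  37  38  38  38  39  39  39  38  40  39  39
  39  39  40  39  40  40  40  42  41  43  41  41  42  42  42  42  44  43
  43  43  43  43  44  44  44  45  45  44  46  45  45  46  46  46  47  47
  48  47  48  49  48  49  49  48  48  50  49  51  56  57  57  57  56  53
  49  78 135 171 177 176 175 175 174 174 174 174 174 174]
```

View pics/w5c.png

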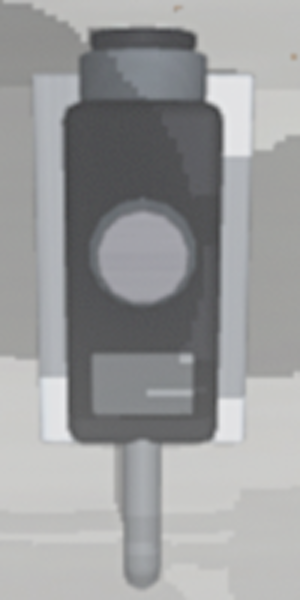

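```bash
cat >> h.py <<'E'
def rigid(M,W):
    M=np.array(M,float);W=np.array(W)[:,:2];m=M.mean(0);w=W.mean(0);a=M-m;b=W-w
    th=np.arctan2((a[:,0]*b[:,1]-a[:,1]*b[:,0]).sum(),(a*b).sum())
    Rr=np.array([[np.cos(th),-np.sin(th)],[np.sin(th),np.cos(th)]]); t=w-Rr@m
    return np.degrees(th),t,(W-M@Rr.T-t)*1000
np.set_printoptions(precision=4,suppress=True)
E
python3 - <<'E'
from h import *
c=load('w5');s=c['s']
W=ray(c,[(246,79.7),(319.3,79.7),(248.7,202),(316.3,202)],.022,s)
print(rigid([[.06,.035],[.06,-.035],[-.06,.035],[-.06,-.035]],W))
print('button',ray(c,[(282.3,140.5)],.082,s)); print('handle end',ray(c,[(282.3,251)],.059,s))
W=ray(c,[(256.5,89),(309.3,89),(257.5,201.5),(307.5,201.5)],.066,s);print(W)
print(rigid([[.05,.023],[.05,-.023],[-.05,.023],[-.05,-.023]],W))
E
```

```text
(np.float64(-1.5727207993027321), array([0.5166, 0.0713]), array([[-0.8968, -0.6525],
       [-0.837 ,  0.6833],
       [ 0.8347, -0.5639],
       [ 0.8991,  0.5331]]))
button [[0.5248 0.0715 0.082 ]]
handle end [[0.4188 0.0742 0.059 ]]
[[0.5662 0.0918 0.066 ]
 [0.565  0.0479 0.066 ]
 [0.4698 0.0952 0.066 ]
 [0.4686 0.0503 0.066 ]]
(np.float64(-1.6819334492301232), array([0.5174, 0.0713]), array([[-1.8454, -1.0327],
       [-1.6842,  1.0888],
       [ 1.6949, -0.5695],
       [ 1.8347,  0.5135]]))
```

Request:
{"name": "apply_moves", "arguments": {"commands": [{"grip": 1,"dp": [19,310,0],"yaw": 1.318},{"grip": 1,"dp": [19,310,0],"yaw": 1.318},{"grip": 1,"dp": [19,310,0],"yaw": 1.318},{"grip": 1,"dp": [19,310,0],"yaw": 1.318},{"grip": 1,"dp": [19,310,0],"yaw": 1.318},{"grip": 1,"dp": [19,310,0],"yaw": 1.318},{"grip": 1,"dp": [19,310,0],"yaw": 1.318},{"grip": 1,"dp": [19,310,0],"yaw": 1.318},{"grip": 1,"dp": [19,310,0],"yaw": 1.318},{"grip": 1,"dp": [19,310,0],"yaw": 1.318},{"grip": 1,"dp": [19,310,0],"yaw": 1.318}]}}

```text
time_s: 8.32
tcp_pos: [0.4946, -0.2366, 0.2366]
eef_rot: [-180.0, -0.0, -76.9]
contact_force: [0.5, -0.0, -0.1]
gripper_width: 0.0878
```

```bash
python3 - <<'E'
from h import *
s=get_state(); c=capture('wrist'); save(c,'w6.png'); c['s']=s; np.save('pics/w6.npy',c,allow_pickle=True); print(s['tcp_pos'],s['eef_rot'])
E
```

```text
[ 0.4946 -0.2366  0.2366] [-179.9961   -0.0011  -76.8958]
```

View pics/w6.png

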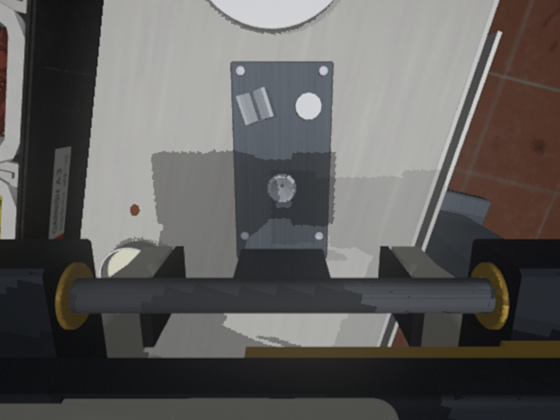

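```bash
python3 - <<'E'
from h import *
c=load('w6'); crop(c,220,50,130,200,3,'w6c.png',.6)
crop(c,225,55,115,65,6,'w6a.png',.6); crop(c,225,160,115,90,6,'w6b.png',.6)
E
```

```text
(no output)
```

View pics/w6a.png

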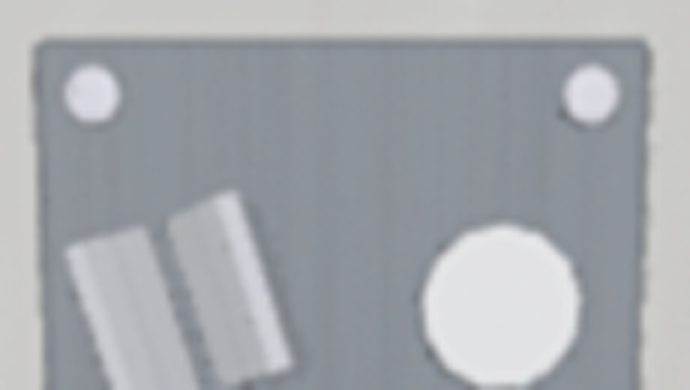

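View pics/w6b.png

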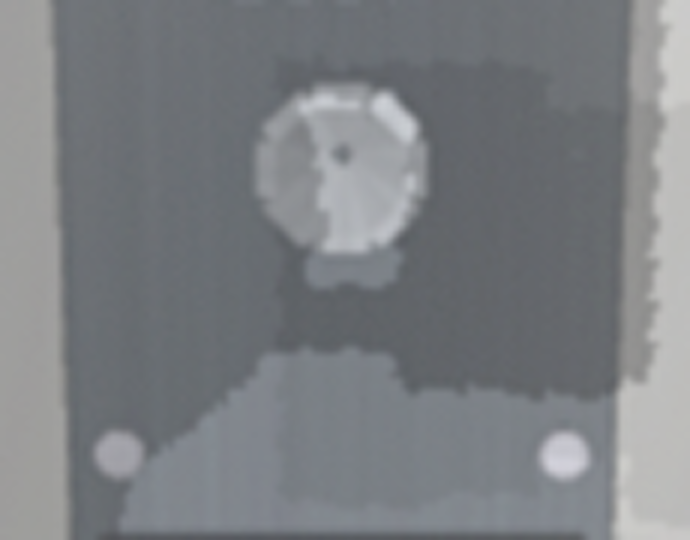

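```bash
python3 - <<'E'
from h import *
c=load('w6');s=c['s']
a=ray(c,[(282.1,187.9)],.024,s);b=ray(c,[(308.5,105.5)],.0139,s);print('cone,flat',a,b)
print('seats',rigid([[-.045,0],[.035,-.026]],np.r_[a,b]))
sc=ray(c,[(240.5,70.8),(323.7,70.8),(244.8,235.8),(319.1,235.8)],.0095,s)
f=(sc[0]+sc[1])/2; r=(sc[2]+sc[3])/2; d=f-r; print('axis yaw',np.degrees(np.arctan2(d[1],d[0])),np.linalg.norm(sc[0]-sc[1]),np.linalg.norm(sc[2]-sc[3]),np.linalg.norm(d))
fc=ray(c,[(230.8,62),(333.3,62)],.008,s); m=fc.mean(0); th=np.radians(-76.9); print(fc,'origin from edge',m-.077*np.array([np.cos(th),np.sin(th),0]))
e=fc[0]-fc[1]; print(np.degrees(np.arctan2(e[1],e[0]))-90, np.linalg.norm(e))
print('reproj offsets', (a-m)[0,:2]@[np.cos(th),np.sin(th)])
E
```

```text
cone,flat [[ 0.4913 -0.2275  0.024 ]] [[ 0.4843 -0.3112  0.0139]]
seats (np.float64(-76.80403844134588), array([ 0.5016, -0.2713]), array([[-0.0054, -0.0647],
       [ 0.0054,  0.0647]]))
axis yaw -76.98833425238274 0.08023692812408716 0.0803382294045376 0.16829099304845743
[[ 0.5666 -0.3336  0.008 ]
 [ 0.4705 -0.3559  0.008 ]] origin from edge [ 0.5011 -0.2698  0.008 ]
-76.95042410635108 0.09866599844261126
reproj offsets -0.1203617509775057
```

Request:
{"name": "apply_moves", "arguments": {"commands": [{"grip": 1,"dp": [-295,-92,0],"yaw": -1.316},{"grip": 1,"dp": [-295,-92,0],"yaw": -1.316},{"grip": 1,"dp": [-295,-92,0],"yaw": -1.316},{"grip": 1,"dp": [-295,-92,0],"yaw": -1.316},{"grip": 1,"dp": [-295,-92,0],"yaw": -1.316},{"grip": 1,"dp": [-295,-92,0],"yaw": -1.316},{"grip": 1,"dp": [-295,-92,0],"yaw": -1.316},{"grip": 1,"dp": [-295,-92,0],"yaw": -1.316},{"grip": 1,"dp": [-295,-92,0],"yaw": -1.316},{"grip": 1,"dp": [-295,-92,60],"yaw": -1.316},{"grip": 1,"dp": [-295,-92,90],"yaw": -1.316},{"grip": 1,"dp": [-295,-92,90],"yaw": -1.316}]}}

```text
time_s: 9.88
tcp_pos: [0.5164, 0.0703, 0.1447]
eef_rot: [179.9, 0.2, -1.8]
contact_force: [-0.1, 0.6, 1.0]
gripper_width: 0.0875
```

Request:
{"name": "apply_moves", "arguments": {"commands": [{"grip": 1,"dp": [0.5,-1,50],"yaw": 0},{"grip": 1,"dp": [0.5,-1,90],"yaw": 0},{"grip": 1,"dp": [0.5,-1,110],"yaw": 0},{"grip": 1,"dp": [0.5,-1,116],"yaw": 0},{"grip": 1,"dp": [0.5,-1,116],"yaw": 0},{"grip": 0.3,"dp": [0.5,-1,116],"yaw": 0},{"grip": 0.3,"dp": [0.5,-1,116],"yaw": 0},{"grip": 0.3,"dp": [0.5,-1,116],"yaw": 0},{"grip": 0.3,"dp": [0.5,-1,116],"yaw": 0},{"grip": 0.3,"dp": [0.5,-1,116],"yaw": 0},{"grip": 0.3,"dp": [0.5,-1,116],"yaw": 0},{"grip": 0.3,"dp": [0.5,-1,116],"yaw": 0}], "newtons": 35}}

```text
time_s: 11.38
tcp_pos: [0.5184, 0.0725, 0.0306]
eef_rot: [-180.0, -0.0, -1.6]
contact_force: [-1.8, 2.3, 1.8]
gripper_width: 0.0459
```

Request:
{"name": "apply_moves", "arguments": {"commands": [{"grip": 0.3,"dp": [0,0,-5],"yaw": 0},{"grip": 0.3,"dp": [0,0,-20],"yaw": 0},{"grip": 0.3,"dp": [0,0,-50],"yaw": 0},{"grip": 0.3,"dp": [0,0,-90],"yaw": 0},{"grip": 0.3,"dp": [0,0,-130],"yaw": 0},{"grip": 0.3,"dp": [0,0,-145],"yaw": 0},{"grip": 0.3,"dp": [0,0,-145],"yaw": 0},{"grip": 0.3,"dp": [0,0,-145],"yaw": 0}]}}

```text
time_s: 12.38
tcp_pos: [0.5171, 0.0719, 0.1738]
eef_rot: [179.9, 0.2, -1.6]
contact_force: [0.3, 0.4, -6.3]
gripper_width: 0.0459
```

```bash
python3 - <<'E'
from h import *
s=get_state(); print(s['tcp_pos'],s['eef_rot'],s['contact_force'],s['moment'],s['gripper_width']);c=capture('wrist'); save(c,'w7.png'); c['s']=s; np.save('pics/w7.npy',c,allow_pickle=True); 
c=capture('side'); save(c,'s7.png')
E
```

```text
[0.5171 0.0719 0.1738] [179.947    0.1665  -1.6192] [ 0.3165  0.3544 -6.3196] [-0.0224 -0.0126 -0.0026] 0.04587411703192527
```

View pics/w7.png

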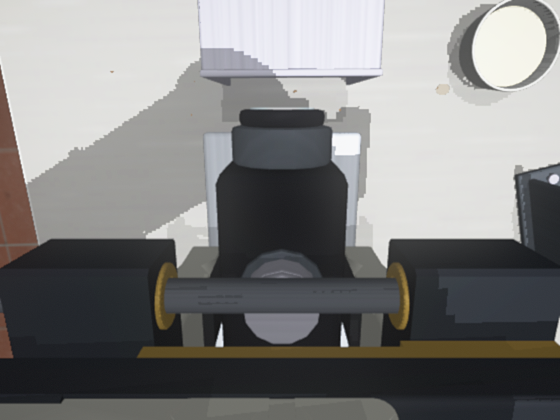

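View pics/s7.png

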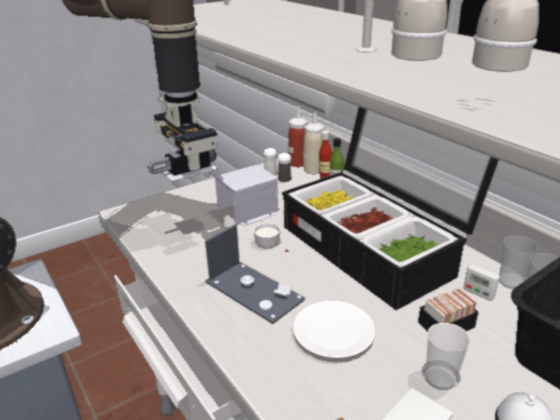

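```bash
python3 - <<'E'
from h import *
c=load('w7');s=c['s']; crop(c,190,100,190,60,4,'w7c.png',.6)
W=ray(c,[(206,134),(359.5,134)],.165,s); print(W, np.linalg.norm(W[0]-W[1])); m=W.mean(0)
th=np.radians(-1.6); print(m-.06*np.array([np.cos(th),np.sin(th),0])-s['tcp_pos'])
W=ray(c,[(240.5,113),(325.5,113)],.143+.048,s);print(W,W.mean(0)-s['tcp_pos'])
E
```

```text
[[0.5758 0.1028 0.165 ]
 [0.5738 0.036  0.165 ]] 0.06677180761742868
[-0.0023 -0.0008 -0.0088]
[[0.5847 0.0845 0.191 ]
 [0.5838 0.0538 0.191 ]] [ 0.0671 -0.0028  0.0172]
```

View pics/w7c.png

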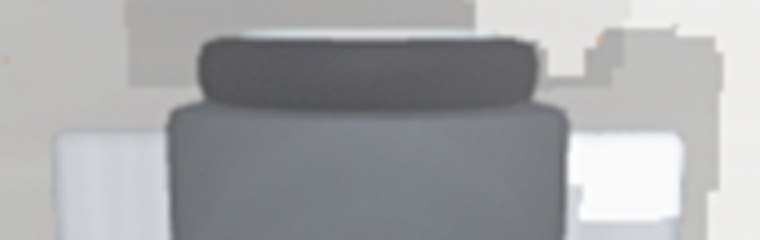

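Request:
{"name": "apply_moves", "arguments": {"commands": [{"grip": 0.3,"dp": [-1,30,0],"yaw": 0.13},{"grip": 0.3,"dp": [-1,70,0],"yaw": 0.27},{"grip": 0.3,"dp": [-2,115,0],"yaw": 0.43},{"grip": 0.3,"dp": [-3,160,0],"yaw": 0.6},{"grip": 0.3,"dp": [-3,205,0],"yaw": 0.77},{"grip": 0.3,"dp": [-4,250,0],"yaw": 0.94},{"grip": 0.3,"dp": [-4,290,0],"yaw": 1.1},{"grip": 0.3,"dp": [-5,322,0],"yaw": 1.23},{"grip": 0.3,"dp": [-5,344,0],"yaw": 1.314},{"grip": 0.3,"dp": [-5,344,0],"yaw": 1.314},{"grip": 0.3,"dp": [-5,344,0],"yaw": 1.314},{"grip": 0.3,"dp": [-5,344,0],"yaw": 1.314}]}}

```text
time_s: 13.98
tcp_pos: [0.5037, -0.2707, 0.1752]
eef_rot: [180.0, 0.0, -76.8]
contact_force: [0.6, 0.5, -6.0]
gripper_width: 0.0457
```

```bash
python3 - <<'E'
from h import *
s=get_state(); print(s['tcp_pos'],s['eef_rot'],s['contact_force'],s['gripper_width']);
c=capture('side'); save(c,'s8.png'); crop(c,180,130,140,190,4,'s8c.png',.7)
E
```

```text
[ 0.5037 -0.2707  0.1752] [179.9687   0.0195 -76.8003] [ 0.5595  0.513  -6.0458] 0.04574502825505758
```

View pics/s8c.png

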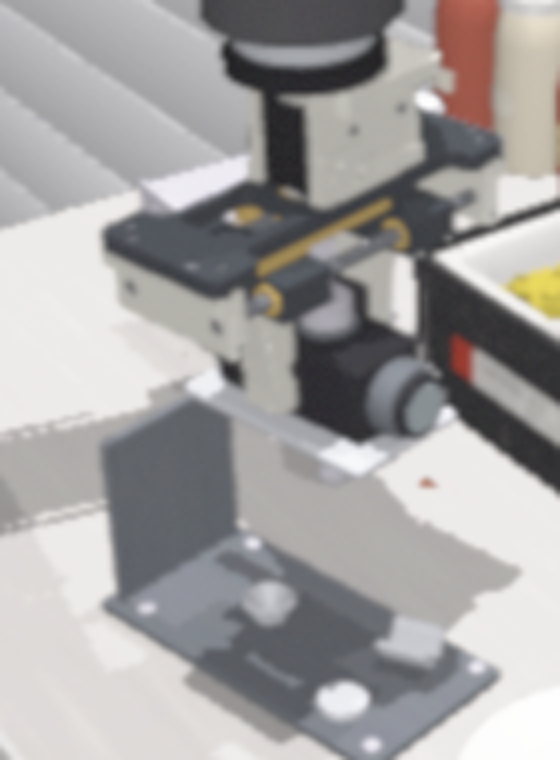

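Request:
{"name": "apply_moves", "arguments": {"commands": [{"grip": 0.3,"dp": [0.5,1,30],"yaw": 0},{"grip": 0.3,"dp": [0.5,1,65],"yaw": 0},{"grip": 0.3,"dp": [0.5,1,95],"yaw": 0},{"grip": 0.3,"dp": [0.5,1,112],"yaw": 0},{"grip": 0.3,"dp": [0.5,1,117],"yaw": 0},{"grip": 0.3,"dp": [0.5,1,117],"yaw": 0},{"grip": 0.3,"dp": [0.5,1,117],"yaw": 0}]}}

```text
time_s: 14.9
tcp_pos: [0.5037, -0.2722, 0.0596]
eef_rot: [-179.9, -0.1, -76.8]
contact_force: [0.8, -1.1, -6.0]
gripper_width: 0.0456
```

```bash
python3 - <<'E'
from h import *
s=get_state(); print(s['tcp_pos'],s['eef_rot'],s['contact_force'],s['gripper_width']);
c=capture('side'); crop(c,190,200,130,125,5,'s9c.png',.7); c=capture('wrist'); save(c,'w9.png')
E
```

```text
[ 0.5037 -0.2722  0.0596] [-179.906    -0.0527  -76.8468] [ 0.7749 -1.1311 -6.0044] 0.045607657040550004
```

View pics/s9c.png

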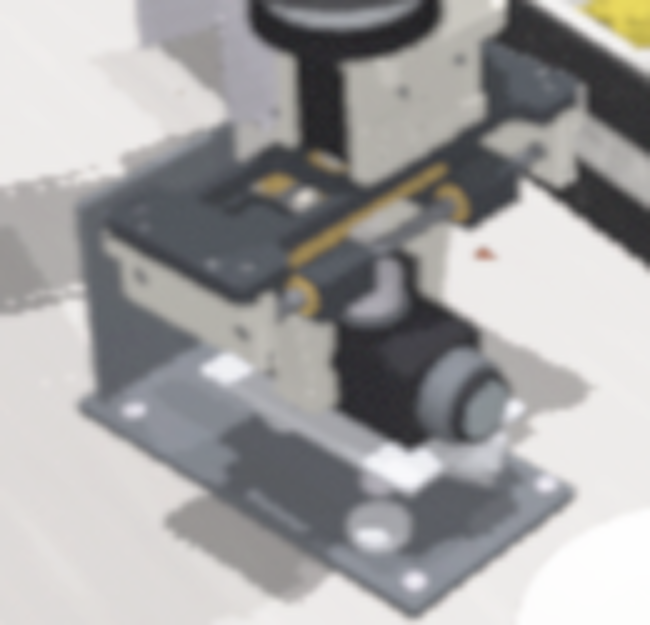

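View pics/w9.png

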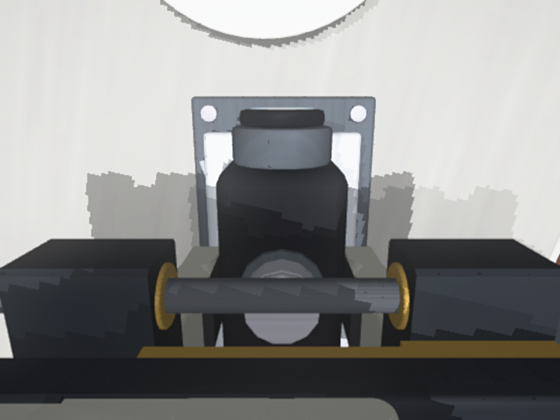

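```bash
python3 - <<'E'
from h import *
s=get_state(); c=capture('wrist'); crop(c,180,85,210,90,4,'w9c.png',.6)
cz=s['tcp_pos'][2]-.0306; print(s['tcp_pos'],cz)
th=np.radians(-76.9); R2=np.array([[np.cos(th),np.sin(th)],[-np.sin(th),np.cos(th)]])
def loc(uv,z): return (ray(c,uv,z,s)-s['tcp_pos'])[:,:2]@R2.T*1000
print('screws',loc([(208.5,113.3),(358.5,113.3)],.0095)); print('edge',loc([(192,97.3),(375,97.3)],.008)); print('base',loc([(204.5,133.5),(360,133.5)],cz+.022))
E
```

```text
[ 0.5035 -0.2722  0.0595] 0.02889586088461633
screws [[ 66.4265  38.7105]
 [ 66.3908 -41.6455]]
edge [[ 74.6909  47.3809]
 [ 74.6453 -50.3105]]
base [[ 58.6753  33.0703]
 [ 58.6471 -34.5589]]
```

View pics/w9c.png

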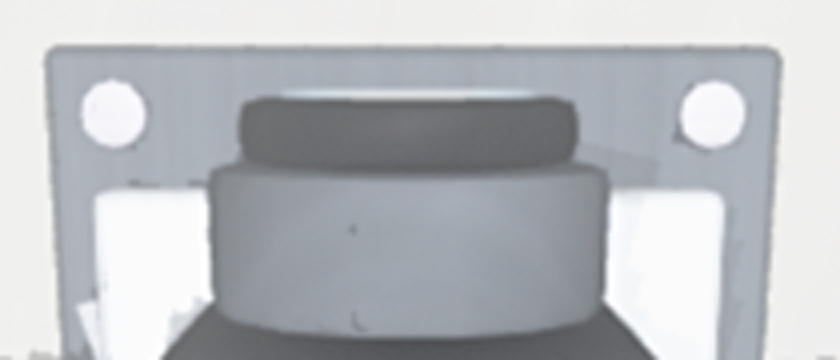

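Request:
{"name": "apply_moves", "arguments": {"commands": [{"grip": 0.3,"dp": [-0.8,0.6,3],"yaw": 0},{"grip": 0.3,"dp": [-0.8,0.6,6],"yaw": 0},{"grip": 0.3,"dp": [-0.8,0.6,9],"yaw": 0},{"grip": 0.3,"dp": [-0.8,0.6,11],"yaw": 0},{"grip": 0.3,"dp": [-0.8,0.6,12],"yaw": 0},{"grip": 0.3,"dp": [-0.8,0.6,12],"yaw": 0}]}}

```text
time_s: 15.8
tcp_pos: [0.5021, -0.2715, 0.0465]
eef_rot: [180.0, 0.0, -76.9]
contact_force: [0.9, -0.0, -6.3]
gripper_width: 0.0461
```

Request:
{"name": "apply_moves", "arguments": {"commands": [{"grip": 0.3,"dp": [0,0,1],"yaw": 0},{"grip": 0.3,"dp": [0,0,1.5],"yaw": 0},{"grip": 0.3,"dp": [0,0,2],"yaw": 0},{"grip": 0.3,"dp": [0,0,2.5],"yaw": 0},{"grip": 0.3,"dp": [0,0,2.5],"yaw": 0}]}}

```text
time_s: 16.42
tcp_pos: [0.5028, -0.2717, 0.0447]
eef_rot: [-179.9, -0.0, -76.9]
contact_force: [0.5, 0.7, 0.4]
gripper_width: 0.0456
```

Request:
{"name": "apply_moves", "arguments": {"commands": [{"grip": 0.3,"dp": [0,0,0],"yaw": 0},{"grip": 0.3,"dp": [0,0,0],"yaw": 0},{"grip": 0.6,"dp": [0,0,0],"yaw": 0},{"grip": 0.75,"dp": [0,0,0],"yaw": 0},{"grip": 0.9,"dp": [0,0,0],"yaw": 0},{"grip": 1,"dp": [0,0,0],"yaw": 0},{"grip": 1,"dp": [0,0,0],"yaw": 0},{"grip": 1,"dp": [0,0,0],"yaw": 0},{"grip": 1,"dp": [0,0,0],"yaw": 0}], "newtons": 5}}

```text
time_s: 17.55
tcp_pos: [0.5022, -0.2715, 0.0441]
eef_rot: [-180.0, -0.0, -76.9]
contact_force: [-0.6, -0.4, 0.6]
gripper_width: 0.0877
```

Request:
{"name": "apply_moves", "arguments": {"commands": [{"grip": 1,"dp": [0,0,-20],"yaw": 0},{"grip": 1,"dp": [0,0,-60],"yaw": 0},{"grip": 1,"dp": [0,0,-110],"yaw": 0},{"grip": 1,"dp": [-35,0,-160],"yaw": 0},{"grip": 1,"dp": [-35,0,-192],"yaw": 0},{"grip": 1,"dp": [-35,0,-192],"yaw": 0},{"grip": 1,"dp": [-35,0,-192],"yaw": 0}]}}

```text
time_s: 18.42
tcp_pos: [0.4937, -0.2372, 0.2355]
eef_rot: [180.0, 0.0, -76.9]
contact_force: [-0.2, 0.3, -0.6]
gripper_width: 0.0875
```

```bash
python3 - <<'E'
from h import *
s=get_state(); c=capture('wrist'); save(c,'w10.png'); c['s']=s; np.save('pics/w10.npy',c,allow_pickle=True); print(s['tcp_pos'],s['eef_rot'],s['contact_force'])
crop(c,225,40,115,200,3,'w10c.png',.6)
c=capture('side'); save(c,'s10.png'); np.save('pics/s10.npy',c,allow_pickle=True);crop(c,190,200,130,125,5,'s10c.png',.7)
E
```

```text
[ 0.4937 -0.2372  0.2355] [179.9761   0.0366 -76.8905] [-0.1892  0.3102 -0.5876]
```

View pics/w10c.png

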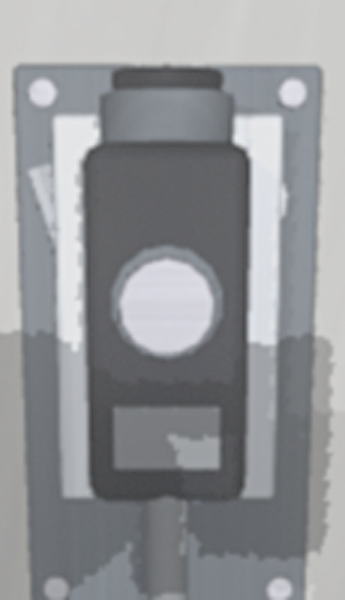

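View pics/s10c.png

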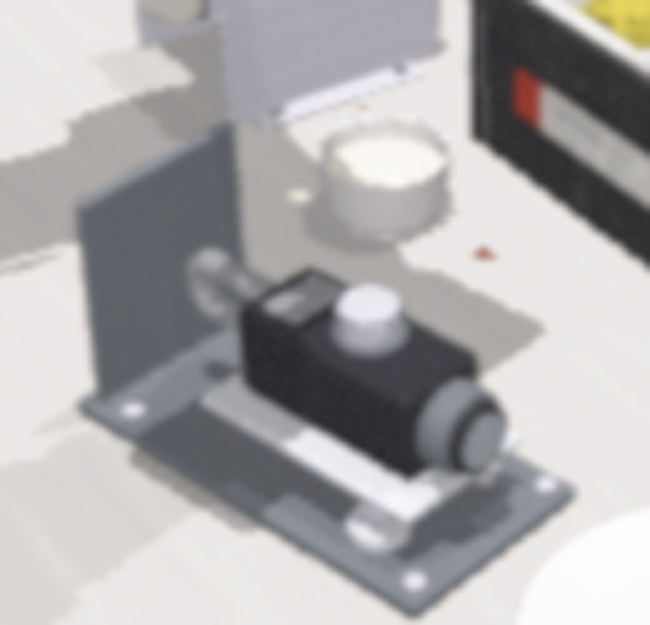

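```bash
python3 - <<'E'
from h import *
c=load('w10');s=c['s']
W=ray(c,[(243,78.7),(318.7,78.7),(246,205.7),(316.3,205.7)],.0359,s)
print('cam',rigid([[.06,.035],[.06,-.035],[-.06,.035],[-.06,-.035]],W)[:2])
b=ray(c,[(280.7,142.3)],.0959,s); print('button',b)
th=np.radians(-76.9);u=np.array([np.cos(th),np.sin(th)])
print('button->origin',b[0,:2]-.008*u)
sc=ray(c,[(239,70.7),(322.3,70.7)],.0095,s); sc6=ray(load('w6'),[(240.5,70.8),(323.7,70.8)],.0095,load('w6')['s']); print(sc,sc6)
d=load('s10'); print('side button pred', proj(d,[[.5015+.008*u[0],-.2708+.008*u[1],.0959]]))
E
```

```text
cam (np.float64(-76.86613290942978), array([ 0.5013, -0.2708]))
button [[ 0.5034 -0.2786  0.0959]]
button->origin [ 0.5016 -0.2709]
[[ 0.556  -0.328   0.0095]
 [ 0.478  -0.3461  0.0095]] [[ 0.5557 -0.3278  0.0095]
 [ 0.4776 -0.3459  0.0095]]
side button pred [[262.7017 260.7499]]
```

Request:
{"name": "apply_moves", "arguments": {"commands": [{"grip": 0,"dp": [20,0,0],"yaw": 0},{"grip": 0,"dp": [42.5,0,0],"yaw": 0},{"grip": 0,"dp": [42.5,0,0],"yaw": 0},{"grip": 0,"dp": [42.5,0,0],"yaw": 0},{"grip": 0,"dp": [42.5,0,0],"yaw": 0},{"grip": 0,"dp": [42.5,0,0],"yaw": 0},{"grip": 0,"dp": [42.5,0,30],"yaw": 0},{"grip": 0,"dp": [42.5,0,70],"yaw": 0},{"grip": 0,"dp": [42.5,0,105],"yaw": 0},{"grip": 0,"dp": [42.5,0,125],"yaw": 0},{"grip": 0,"dp": [42.5,0,132],"yaw": 0},{"grip": 0,"dp": [42.5,0,132],"yaw": 0}], "newtons": 25}}

```text
time_s: 20.02
tcp_pos: [0.504, -0.2787, 0.1043]
eef_rot: [180.0, -0.0, -76.9]
contact_force: [-0.1, -0.5, 0.6]
gripper_width: 0.0008
```

```bash
python3 - <<'E'
from h import *
s=get_state(); c=capture('wrist'); save(c,'w11.png'); print(s['tcp_pos'],s['eef_rot'],s['contact_force'],s['gripper_width'])
c=capture('side'); crop(c,190,200,130,125,5,'s11c.png',.7)
E
```

```text
[ 0.504  -0.2787  0.1043] [179.9964  -0.009  -76.8534] [-0.106  -0.5417  0.6171] 0.0007530472886730763
```

View pics/w11.png

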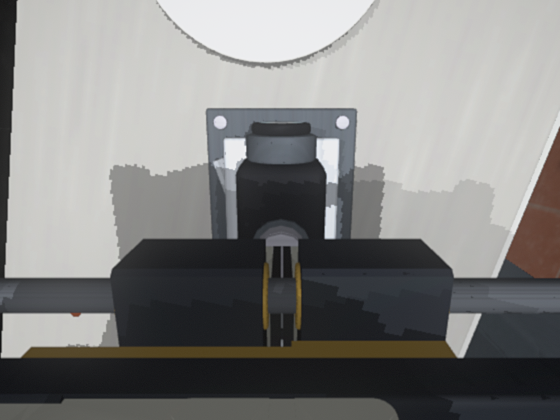

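View pics/s11c.png

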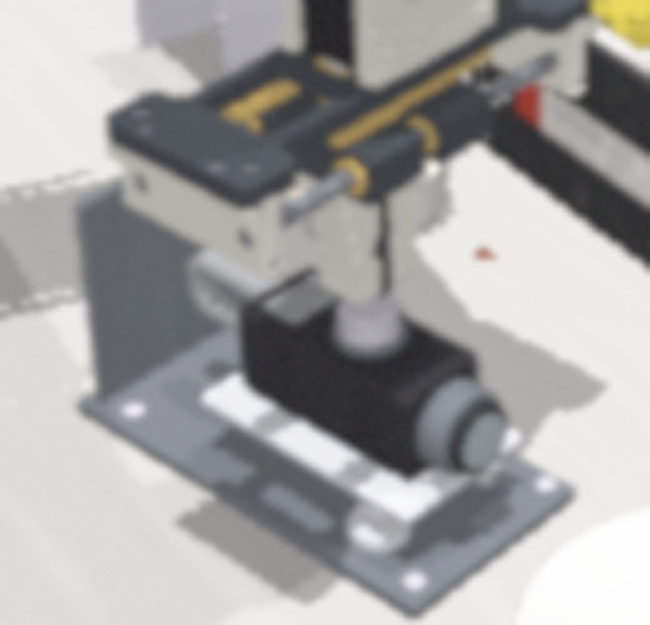

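Request:
{"name": "apply_moves", "arguments": {"commands": [{"grip": 0,"dp": [0,0,4],"yaw": 0},{"grip": 0,"dp": [0,0,8],"yaw": 0},{"grip": 0,"dp": [0,0,10],"yaw": 0},{"grip": 0,"dp": [0,0,12],"yaw": 0},{"grip": 0,"dp": [0,0,12],"yaw": 0}]}}

```text
time_s: 20.75
tcp_pos: [0.504, -0.2789, 0.0921]
eef_rot: [-180.0, -0.0, -76.9]
contact_force: [0.2, 0.4, 3.1]
gripper_width: 0.0007
```

Request:
{"name": "apply_moves", "arguments": {"commands": [{"grip": 0,"dp": [0,0,1],"yaw": 0},{"grip": 0,"dp": [0,0,1],"yaw": 0}]}}

```text
time_s: 21.0
tcp_pos: [0.504, -0.2789, 0.0912]
eef_rot: [-180.0, -0.0, -76.9]
contact_force: [0.7, 0.4, 3.3]
gripper_width: 0.0005
```

Request:
{"name": "apply_moves", "arguments": {"commands": [{"grip": 0,"dp": [0,0,0.5],"yaw": 0},{"grip": 0,"dp": [0,0,0.5],"yaw": 0}]}}

```text
time_s: 21.25
tcp_pos: [0.504, -0.2789, 0.0907]
eef_rot: [-180.0, -0.0, -76.9]
contact_force: [0.4, -1.3, 2.8]
gripper_width: 0.0004
```

Request:
{"name": "apply_moves", "arguments": {"commands": [{"grip": 0,"dp": [0,0,0.5],"yaw": 0},{"grip": 0,"dp": [0,0,0.5],"yaw": 0}]}}

```text
time_s: 21.5
tcp_pos: [0.5039, -0.2788, 0.0901]
eef_rot: [-180.0, -0.0, -76.9]
contact_force: [-0.0, -0.3, 3.2]
gripper_width: 0.0006
```

Request:
{"name": "apply_moves", "arguments": {"commands": [{"grip": 0,"dp": [0,0,0.5],"yaw": 0},{"grip": 0,"dp": [0,0,0.5],"yaw": 0}]}}

```text
time_s: 21.75
tcp_pos: [0.5041, -0.2789, 0.0899]
eef_rot: [-180.0, -0.0, -76.9]
contact_force: [-0.1, 0.4, 6.5]
gripper_width: 0.0004
```

Request:
{"name": "apply_moves", "arguments": {"commands": [{"grip": 0,"dp": [0,0,0],"yaw": 0},{"grip": 0,"dp": [0,0,0],"yaw": 0},{"grip": 0,"dp": [0,0,0],"yaw": 0},{"grip": 0,"dp": [0,0,0],"yaw": 0},{"grip": 0,"dp": [0,0,0],"yaw": 0},{"grip": 0,"dp": [0,0,0],"yaw": 0},{"grip": 0,"dp": [0,0,0],"yaw": 0},{"grip": 0,"dp": [0,0,0],"yaw": 0},{"grip": 0,"dp": [0,0,0],"yaw": 0},{"grip": 0,"dp": [0,0,0],"yaw": 0},{"grip": 0,"dp": [0,0,0],"yaw": 0},{"grip": 0,"dp": [0,0,0],"yaw": 0}]}}

```text
time_s: 23.25
tcp_pos: [0.5041, -0.2789, 0.0899]
eef_rot: [-180.0, -0.0, -76.9]
contact_force: [0.2, 0.5, 5.8]
gripper_width: 0.0002
```

Request:
{"name": "apply_moves", "arguments": {"commands": [{"grip": 0,"dp": [0,0,2],"yaw": 0},{"grip": 0,"dp": [0,0,4],"yaw": 0},{"grip": 0,"dp": [0,0,5.5],"yaw": 0},{"grip": 0,"dp": [0,0,6.5],"yaw": 0},{"grip": 0,"dp": [0,0,6.5],"yaw": 0},{"grip": 0,"dp": [0,0,6.5],"yaw": 0}]}}

```text
time_s: 24.0
tcp_pos: [0.5043, -0.279, 0.0843]
eef_rot: [-179.9, -0.1, -76.8]
contact_force: [-2.2, 1.2, 13.4]
gripper_width: 0.0005
```

Request:
{"name": "apply_moves", "arguments": {"commands": [{"grip": 0,"dp": [0,0,0.5],"yaw": 0},{"grip": 0,"dp": [0,0,1],"yaw": 0},{"grip": 0,"dp": [0,0,1],"yaw": 0},{"grip": 0,"dp": [0,0,1],"yaw": 0}]}}

```text
time_s: 24.5
tcp_pos: [0.5044, -0.279, 0.0836]
eef_rot: [-179.9, -0.1, -76.8]
contact_force: [-1.4, 2.7, 14.3]
gripper_width: 0.0004
```

Request:
{"name": "apply_moves", "arguments": {"commands": [{"grip": 0,"dp": [0,0,0.5],"yaw": 0},{"grip": 0,"dp": [0,0,0.5],"yaw": 0},{"grip": 0,"dp": [0,0,0.5],"yaw": 0}]}}

```text
time_s: 24.88
tcp_pos: [0.5044, -0.279, 0.0834]
eef_rot: [-179.9, -0.1, -76.8]
contact_force: [-3.5, 3.3, 17.3]
gripper_width: 0.0003
```

Hard stop reached (17 N). I'll let the button come up and back away, keeping the earlier view pose.

Request:
{"name": "apply_moves", "arguments": {"commands": [{"grip": 0,"dp": [0,0,-3],"yaw": 0},{"grip": 0,"dp": [0,0,-8],"yaw": 0},{"grip": 0,"dp": [0,0,-14],"yaw": 0},{"grip": 0,"dp": [0,0,-30],"yaw": 0},{"grip": 0,"dp": [0,0,-70],"yaw": 0},{"grip": 0,"dp": [0,0,-120],"yaw": 0},{"grip": 0,"dp": [-42,0,-152],"yaw": 0},{"grip": 0,"dp": [-42,0,-152],"yaw": 0},{"grip": 0,"dp": [-42,0,-152],"yaw": 0}]}}

```text
time_s: 26.0
tcp_pos: [0.4939, -0.2376, 0.2336]
eef_rot: [180.0, 0.0, -76.9]
contact_force: [-0.6, 0.3, -1.5]
gripper_width: 0.0003
```

```bash
python3 - <<'E'
from h import *
s=get_state(); c=capture('wrist'); save(c,'w12.png'); c['s']=s; np.save('pics/w12.npy',c,allow_pickle=True); print(s['tcp_pos'],s['eef_rot'],s['contact_force'])
crop(c,225,40,115,200,3,'w12c.png',.6)
c=capture('side'); save(c,'s12.png'); np.save('pics/s12.npy',c,allow_pickle=True);crop(c,190,200,130,125,5,'s12c.png',.7)
a=load('s10')['color'][255:320,200:310].astype(int);b=c['color'][255:320,200:310].astype(int); print('side diff',np.abs(a-b).max(2).mean(),(np.abs(a-b).max(2)>40).sum())
E
```

```text
[ 0.4939 -0.2376  0.2336] [179.9898   0.0255 -76.8529] [-0.6046  0.3323 -1.5311]
side diff 2.9054545454545453 84
```

View pics/w12c.png

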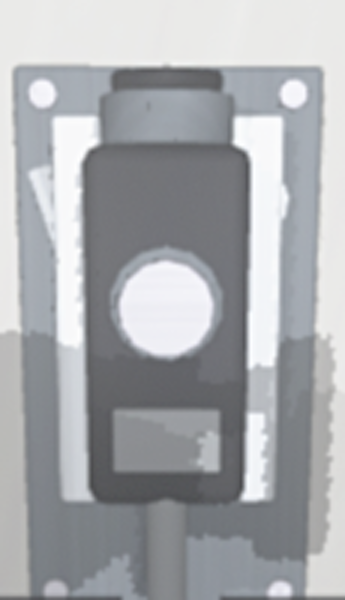

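View pics/s12c.png

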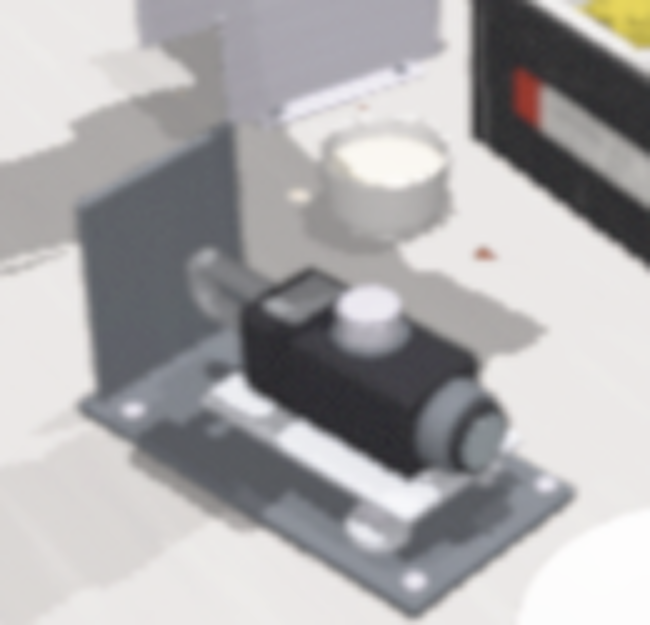

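The pictures show the camera unmoved in the mount. The button is up again at the same pixel in the side view (crop 368,303), and the arm is clear. The side-view differences are only shadow.

```bash
python3 - <<'E'
from h import *
close_job()
E
```

```text
the job is handed in; nothing more can be done
```

I drew the camera out of the bay by its handle, set it down and let go. I then took it by its body, seated it in the mount and let go. Next I pressed the shutter to the halfway stop, then fully down, and let it come up. The job was handed in at about 26 s of the 72 s; no verdict was reported.

| Check | Result |
|---|---|
| Camera on the table after the draw | Upright, about 130 mm from its place in the bay |
| Seating, after letting go | Origin measured at (0.5013, -0.2708) m, mount at (0.5015, -0.2708) m; both yaws -76.9°. The weight came off the gripper at the expected height. |
| Halfway stop | Held about 1.5 s at about 6 N |
| Full press | Down to the hard stop, about 6.4 mm further, at 17 N |
| After the press | Camera had not moved, button up at its earlier pixel, tool about 140 mm above the button |

- **Refused move:** One call was refused because its rows had no yaw value. I repeated it and nothing moved in between.
- **Camera calibration:** The views disagreed by 1 to 2 mm, except for one side-view fit of the bay that was off by up to 7 mm and that I did not use. I corrected for the small differences while lowering the camera into the mount.
- **Plate and cups:** I did not measure these again at the end. The arm kept clear of them, and the dip cup looks unmoved in the last side picture.

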